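# Open the perfume scale's draught hood and slide the filled bottle onto its pan

## Task

Lift the clear draught hood of the perfume scale by its orange handle and swing it back past its spring's over-centre point, so that it stays fully open by itself. Then, slowly and very gently, slide the amber bottle with the black cap along the scale's deck, standing upright and never lifted, until it stands wholly on the round steel pan; its glass is thin, so neither squeeze nor knock it. Leave the white-capped bottle on the deck and the other glassware where they are.

Things in the scene. Friction and masses are not known exactly. Their poses are not given: they have to be found in the camera images.
- hood (a joint): Opening angle of the clear box hood (175 mm deep, 180 wide, 130 high, blue edges, open below and at the hinge side) over the pan. 0 = closed; 1.95 = fully open, leaning back on its stop. Opening lifts the handle up, then over towards +x of hood_hinge. Spring and weight press it shut below about 0.95 rad; above, they carry it on to the stop in 1 to 3 s, damped. 3 to 4 N at the handle lift it.
- hood_handle (a point): Centre of the hood's orange round handle bar, 12 mm thick, 110 mm long along the hood's y axis, held at both ends by arms from the front wall. Closed, it is 220 mm to the -x side of hood_hinge and 100 mm above it, 45 mm in front of the hood's front wall (39 mm clear gap) and 30 mm below the hood's top. The frame turns with the hood.
- hood_hinge (a point): Middle of the hood's hinge axis, at deck height (z = 45 mm), 90 mm behind the pan's centre. x axis from the front (handle side) to the back of the scale, y axis along the hinge, z up; does not turn with the hood. A thin spring strut stands beside the hinge's +y end.
- pan_center (a point): Centre of the round steel pan, 94 mm in diameter, flush with the scale's smooth flat deck, at the deck's surface (z = 45 mm). The deck reaches 115 mm behind, 145 mm in front and 235 mm to either side of it, with nothing standing proud but the hood, its strut and the two bottles. Same axes as hood_hinge.
- black_bottle_mid (a point): Centre, half-way up (47 mm above its foot), of the upright round amber bottle with black cap: 44 mm in diameter up to 59 mm, 95 mm high, cap 29 mm wide, 0.09 to 0.18 kg. On the deck left or right of the hood. About 0.3 to 0.8 N slides it; pushed below 40 mm over the deck it does not tip. Over 3 N from the robot, or a speed over 0.15 m/s, spoils it. z = its axis; its heading means nothing.
- white_bottle_mid (a point): Centre, half-way up, of a like bottle with a white cap, 44 mm in diameter and 95 mm high, on the deck on the other side of the hood. To be left alone.
- vial_a_mid (a point): Centre of a small amber vial with a white cap, 28 mm in diameter, 60 mm high, standing on the table in front of the scale's left end. To be left alone.
- vial_b_mid (a point): Centre of a like vial in front of the scale's right end. To be left alone.
- big_bottle_mid (a point): Centre of a larger amber bottle with a white cap, 60 mm in diameter, 120 mm high, on the table at the left. To be left alone.
- beaker_mid (a point): Centre of an open glass beaker, 64 mm across the rim, 80 mm high, on the table at the right. To be left alone.
- jar_mid (a point): Centre of a low glass jar with a white lid, 64 mm in diameter, 60 mm high, on the table at the left. To be left alone.
Not all that is in view belongs to the job. What is shaped like the part that bears black_bottle_mid but blue is not meant.

How it is judged:
By the outcome, as a careful person would: the job done as asked, in the order asked, and still so for the second after the job is handed in, with the robot touching nothing.
It also fails if it takes over 72 s, if anything falls off the work surface, if the arm or the gripper's body presses on something with over 40 N, if the wrist force passes 120 N, or if a joint passes its speed limit or range.

## Robot

A 7-joint arm with a two-finger parallel gripper is mounted at the origin on the work surface. World frame = base frame: x ahead of the robot, y to its left, z up, the work surface at z = 0. Lengths are in m, angles in rad, forces in N, time in s.
With the tool pointing down it reaches from about 0.425 to 0.875 m from the base axis. Payload 4.7 kg.
Tool frame: the origin (TCP) lies midway between the tips of the shut fingers; the grasp point (between the pads) lies 19 mm behind it; y points along the fingers, x is the direction in which the jaws open and shut, and the axes are right-handed (so a half turn about y gives the same grasp; the last joint's range is limited). The gripper opens to 85 mm and grips with 20 to 120 N. Pads are 22 mm wide; open, the fingers measure 114 mm over their backs; the gripper's body (76 mm by 85 mm) begins 54 mm behind the grasp point. The pads swing forward as they close: fully open they stand 13 mm farther back than shut.
Start: joints at [1.144, 0.321, -0.07, 1.45, 0.023, 1.371, -0.057], TCP at [0.277, -0.588, 0.231] pointing down, gripper open.
Joint ranges: [-2.86, 2.86], [-0.3, 2.09], [-1.38, 1.24], [0.06, 2.45], [-1.56, 4.7], [0.09, 2.05], [-2.69, 2.69]. Speed limits (rad/s): [2.57, 2.57, 3.14, 3.14, 3.14, 3.14, 3.14].

## Interface

Orientations are given as a unit quaternion [x, y, z, w].
In Python, from station import manip, capture, get_calibration gives the robot as it stands.
- The arm moves only by the shell command python3 -m pendant 'ROWS' [FORCE]. ROWS is JSON, a list of rows, each a list of 7 numbers: the shift along the tool's x, y, z in m, then the turn, a rotation vector about the tool's x, y, z in rad, then the closure, from 0 (fully open) to 1 (shut). In form: [[tx, ty, tz, rx, ry, rz, fingers], ...]. A call has 1 to 20 rows; each row is the pose to reach, as a shift and turn from the pose commanded when the call began, along the tool's axes at that moment; what a row does not reach only later rows make up. A row lasts 1/10 s, in which the tool goes at most 50 mm and 8.59 degrees, less where a joint would pass 70% of its speed; a pose out of reach is approached as far as the arm can. A call with a gripper value outside its range is refused whole. The fingers move at their own pace and stop on an object; FORCE is the grip in N (left out, the last holds). Time passes only in rows, so rows that repeat a pose let the fingers close. It gives the time, the measured TCP pose, the force and the opening at its end, in the units of the state.
- manip.read_state(): the state, without advancing time (a new reading comes with each control period).
- capture(name): name is "side" or "top"; returns (picture, depth): 480x640x3 uint8, blue, green, red; 480x640 float32, m along the optical axis (not along the pixel's ray), 0 where there is no reading.
- get_calibration(name): a dict with "vfov" (degrees; the focal length in pixels is half the picture's height over the tangent of half this angle, whatever the lens; pixels are square), "cx", "cy" (the principal point, pixels), "distortion" ([k1, k2, p1, p2, k3] as OpenCV has them; the pictures are not rectified), "T" (4x4, takes a point from camera to world coordinates). Camera axes: x right, y up, looking along -z (the intrinsics and any distortion apply to the point x, -y, -z); pixel columns grow to the right and rows downward; lengths in m; the calibration is good to about 2 mm. A picture is of the moment at which its call begins. get_calibration takes no time and is no camera call.
- manip.hand_in(): hands the job in, once; it reports no verdict.
The state is a dict: "time_s": time; "qpos": joint angles; "qvel": joint speeds; "joint_torque": joint torques, N m; "tcp_pos": TCP position; "eef_rot": TCP orientation; "wrist_force": force on the tool from outside, world axes, zero at the start; "torque": the same for the moment, N m; "width": finger opening in m.
Only numpy, scipy, OpenCV 4.12 (cv2) and the standard library are available. Lean on these libraries where they do the work, as an engineer would, in place of code of your own. Each camera call takes 0.05 s, during which the arm holds its last target. There are 200 camera calls.

## Working session

There is one attempt and no reset: what is moved stays moved. The work goes in short steps, Python scripts to look and compute and a shell command to move; the robot and the scene stay as the last step left them, time stands still between calls to the robot, and variables do not carry over. Pictures are saved under pics/ and viewed, about 8 in all and at most 12, crops included, and the job is handed in when it is done.

```bash
ls; mkdir -p pics
cat > h.py <<'E'
import numpy as np, cv2
from station import manip, capture, get_calibration
def K(n):
    c=get_calibration(n); f=240/np.tan(np.radians(c["vfov"])/2)
    return np.array([[f,0,c["cx"]],[0,f,c["cy"]],[0,0,1]]),np.array(c["distortion"],float),np.array(c["T"])
def ray(n,uv):
    k,d,T=K(n); p=cv2.undistortPoints(np.array(uv,float).reshape(-1,1,2),k,d).reshape(-1,2)
    v=np.c_[p[:,0],-p[:,1],-np.ones(len(p))]@T[:3,:3].T
    return T[:3,3],v
def onz(n,uv,z):
    o,v=ray(n,uv); return o+v*((z-o[2])/v[:,2:3])
def atdepth(n,uv,dep):
    o,v=ray(n,uv); return o+v*np.array(dep).reshape(-1,1)
def proj(n,P):
    k,d,T=K(n); q=(np.atleast_2d(P)-T[:3,3])@T[:3,:3]; q=q*[1,-1,-1]
    return cv2.projectPoints(q,np.zeros(3),np.zeros(3),k,d)[0].reshape(-1,2)
E
python3 - <<'E'
from h import *
for n in("side","top"):
    p,d=capture(n); cv2.imwrite(f"pics/{n}0.png",p); np.save(f"{n}0.npy",d); print(n,get_calibration(n))
print(manip.read_state())
E
```

```text
pics
side {'vfov': 49.55936358125963, 'cx': 327.4947216742312, 'cy': 238.5751523607837, 'distortion': array([-0.06343721,  0.        ,  0.        ,  0.        ,  0.        ]), 'T': array([[ 0.67473573,  0.48356396, -0.55758191, -0.26822922],
       [-0.73801487,  0.43374962, -0.51690938, -0.72332412],
       [-0.0081078 ,  0.76028098,  0.64954376,  1.03167369],
       [ 0.        ,  0.        ,  0.        ,  1.        ]])}
top {'vfov': 54.970145595980696, 'cx': 319.15406135745764, 'cy': 242.1724048261618, 'distortion': array([-0.10853093,  0.        ,  0.        ,  0.        ,  0.        ]), 'T': array([[ 2.43047643e-02,  9.80867216e-01, -1.93154814e-01,
         2.92620495e-01],
       [-9.99695606e-01,  2.46659292e-02, -5.35139758e-04,
        -2.13160854e-02],
       [ 4.23944192e-03,  1.93109026e-01,  9.81168146e-01,
         1.18203592e+00],
       [ 0.00000000e+00,  0.00000000e+00,  0.00000000e+00,
         1.00000000e+00]])}
{'time_s': 0.1, 'qpos': array([ 1.14409328,  0.32178678, -0.0700927 ,  1.45156102,  0.02260519,
        1.37079754, -0.05688418]), 'qvel': array([ 0.00231265, -0.00316175,  0.00063222, -0.00348144,  0.00016211,
        0.0001694 , -0.00116098]), 'joint_torque': array([ 9.69149369e-05, -4.94877577e+01, -3.83999012e-01, -3.15211129e+01,
        1.29244049e-02,  7.48307502e-03,  3.21693119e-05]), 'tcp_pos': array([ 0.27708554, -0.58744659,  0.23030429]), 'eef_rot': array([-0.59692013,  0.37912289, -0.37803378,  0.59753046]), 'wrist_force': array([ 0.17015221, -0.36432556, -1.06339313]), 'torque': array([-0.0126341 , -0.0303254 ,  0.03246886]), 'width': 0.08547720564876535}
```

View pics/side0.png

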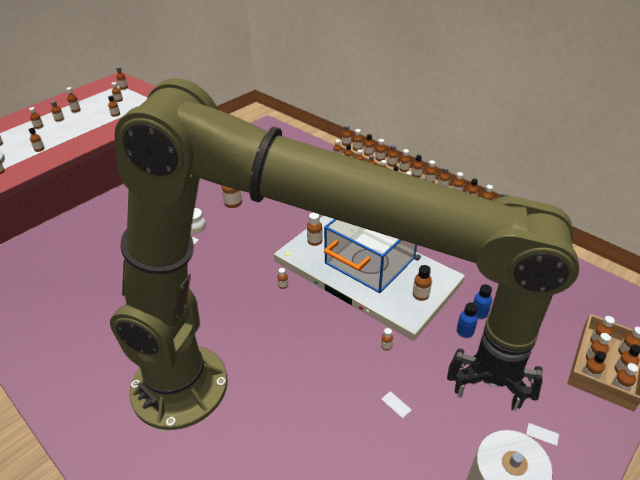

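View pics/top0.png

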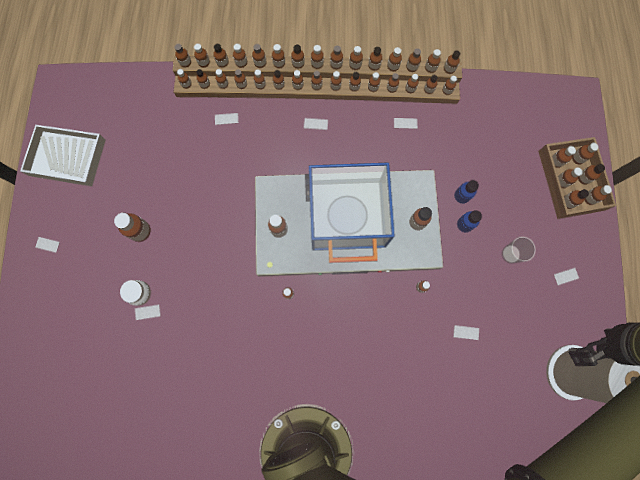

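Run:
```python
from h import *
p=cv2.imread("pics/top0.png"); s=cv2.imread("pics/side0.png"); dt=np.load("top0.npy"); ds=np.load("side0.npy")
def orange(im):
    h=cv2.cvtColor(im,cv2.COLOR_BGR2HSV); m=cv2.inRange(h,(6,200,170),(16,255,255)); return m
for n,im in(("top",p),("side",s)):
    m=orange(im); k,l,st,c=cv2.connectedComponentsWithStats(m)
    for i in range(1,k):
        if st[i,4]>40: print(n,st[i],c[i])
# deck mask
a=p[140:300,230:470]; h=cv2.cvtColor(p,cv2.COLOR_BGR2HSV)
m=cv2.inRange(h,(0,0,120),(180,50,255)); w=np.zeros_like(m); w[160:285,245:450]=m[160:285,245:450]
w=cv2.morphologyEx(w,cv2.MORPH_CLOSE,np.ones((25,25)))
cs=max(cv2.findContours(w,0,2)[0],key=cv2.contourArea); r=cv2.minAreaRect(cs); b=cv2.boxPoints(r); print("deck",r,b)
print(onz("top",b,.045))
crop=np.hstack([cv2.resize(p[155:305,245:445],None,fx=2,fy=2,interpolation=3),cv2.resize(s[190:340,260:460],None,fx=2,fy=2,interpolation=3)])
cv2.imwrite("pics/crop0.png",crop)
```

```text
side [324 240  46  30 193] [343.62694301 256.61658031]
deck ((348.2476806640625, 223.09368896484375), (191.54014587402344, 123.63636779785156), 1.4320961236953735) [[250.96254 282.49908]
 [254.0525  158.9013 ]
 [445.53284 163.6883 ]
 [442.44287 287.28607]]
[[ 0.4104894   0.14560773  0.045     ]
 [ 0.73433884  0.15512292  0.045     ]
 [ 0.73543638 -0.34832082  0.045     ]
 [ 0.40975556 -0.33027922  0.045     ]]
```

View pics/crop0.png

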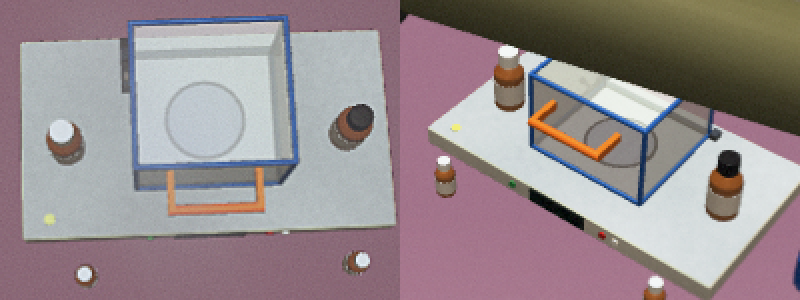

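Run:
```python
from h import *
t=lambda x,y:(245+x/2,155+y/2); s=lambda x,y:(260+(x-400)/2,190+y/2)
print("corners TL TR BR BL",onz("top",[t(22,31),t(378,30),t(396,222),t(24,238)],.045).round(4))
print("pan",onz("top",[t(205,119)],.045).round(4), onz("side",[s(620,139)],.045).round(4))
print("handle",onz("top",[t(170,211),t(264,207)],.145).round(4),onz("side",[s(533,122),s(600,154)],.145).round(4))
print("black top",onz("top",[t(361,113)],.14),onz("side",[s(730,155)],.14))
print("white top",onz("top",[t(60,128)],.14),onz("side",[s(508,49)],.14))
print("vials",onz("top",[t(84,274),t(359,259)],.06))
p=cv2.imread("pics/top0.png");q=cv2.imread("pics/side0.png")
for n,im,(x0,x1,y0,y1) in(("top",p,(405,440,200,235)),("side",q,(410,440,255,285))):
    m=(im[y0:y1,x0:x1].max(2)<50).astype(np.uint8); k,l,st,c=cv2.connectedComponentsWithStats(m); i=1+st[1:,4].argmax(); u=c[i]+[x0,y0]; print(n,st[i],u,onz(n,[u],.13))
for n,im,(x0,x1,y0,y1) in(("top",p,(320,390,230,270)),("side",q,(318,375,235,275))):
    h=cv2.cvtColor(im[y0:y1,x0:x1],cv2.COLOR_BGR2HSV); m=cv2.inRange(h,(4,150,120),(20,255,255)); ys,xs=np.nonzero(m); print(n,xs.min()+x0,xs.max()+x0,ys.min()+y0,ys.max()+y0)
```

```text
corners TL TR BR BL [[ 0.7024  0.1482  0.045 ]
 [ 0.7167 -0.3169  0.045 ]
 [ 0.4633 -0.3329  0.045 ]
 [ 0.4321  0.1316  0.045 ]]
pan [[ 0.59   -0.0911  0.045 ]] [[ 0.5916 -0.087   0.045 ]]
handle [[ 0.4549 -0.0464  0.145 ]
 [ 0.4621 -0.1536  0.145 ]] [[ 0.4552 -0.0488  0.145 ]
 [ 0.4668 -0.1502  0.145 ]]
black top [[ 0.57748462 -0.26880742  0.14      ]] [[ 0.57715172 -0.26819066  0.14      ]]
white top [[0.55011808 0.08330851 0.14      ]] [[0.54843918 0.08419304 0.14      ]]
vials [[ 0.38813226  0.05443266  0.06      ]
 [ 0.41419987 -0.28164485  0.06      ]]
top [21  7  1  1  1] [426. 207.] [[ 0.59132632 -0.2726531   0.13      ]]
side [  9  10  11  14 117] [423.91452991 271.62393162] [[ 0.57248881 -0.26951033  0.13      ]]
top 352 376 239 260
side 324 369 240 270
```

Overall, side0 and top0 show the scale with its front facing the robot, the hood closed over the pan.
- Candidates for the black-capped amber bottle: deck right, top (421,217) / side (423,283); blue look-alikes at top (467,190) and (471,220); rack bottles at top (180–455, 50–90); crate at (580,175).
- Choice: the one on the deck's right. The crop confirms amber glass and a black cap at crop (358,118). The white cap is at (61,131), the pan at (205,119) and the handle bar runs (170,211)–(264,207).

```bash
cat >> h.py <<'E'
from scipy.spatial.transform import Rotation as Ro
X=np.array([.998,.062,0]); Y=np.array([-.062,.998,0]); Z=np.array([0,0,1.])
PAN=np.array([.5905,-.089,.045]); HIN=PAN+.09*X; BOT=np.array([.5772,-.2685,.045])
def rel(p,R):
    s=manip.read_state(); R0=Ro.from_quat(s["eef_rot"]).as_matrix()
    return np.r_[R0.T@(p-s["tcp_pos"]),Ro.from_matrix(R0.T@R).as_rotvec()].round(3)
def frame(a,x):  # approach a, jaw axis x
    a=a/np.linalg.norm(a); x=x-a*(a@x); x/=np.linalg.norm(x); return np.c_[x,a,np.cross(x,a)]
def hoodpose(th,phi,gap=0,beyond=.022,back=0):
    al=np.pi-np.arctan2(.1,.22)-th; B=HIN+.2417*(np.cos(al)*X+np.sin(al)*Z)
    a=np.sin(phi)*X-np.cos(phi)*Z; n=np.cos(phi)*X+np.sin(phi)*Z
    return B-n*(.017+gap)+a*(beyond-back),a,n
E
python3 - <<'E'
from h import *
s=manip.read_state(); print(Ro.from_quat(s["eef_rot"]).as_matrix().round(3))
for sg in(1,-1):
  for phi in(30,45):
    p,a,n=hoodpose(0,np.radians(phi),.02,back=.1); print(sg,phi,p.round(3),rel(p,frame(a,sg*Y)))
print("blue",onz("top",[(472,186),(475,216)],.095))
E
```

```text
[[ 0.427 -0.001  0.904]
 [-0.904  0.002  0.427]
 [-0.002 -1.    -0.   ]]
1 30 [ 0.39  -0.101  0.194] [-0.391  0.037  0.309 -0.14  -2.678 -0.718]
1 45 [ 0.38  -0.102  0.174] [-0.395  0.057  0.3   -0.207 -2.573 -1.066]
-1 30 [ 0.39  -0.101  0.194] [-0.391  0.037  0.309  0.518  0.37  -0.101]
-1 45 [ 0.38  -0.102  0.174] [-0.395  0.057  0.3    0.776  0.358 -0.15 ]
blue [[ 0.65929259 -0.39921004  0.095     ]
 [ 0.58200396 -0.40314995  0.095     ]]
```

```bash
python3 -m pendant '[[-0.2,0,0.15,0.35,0.18,-0.07,1],[-0.2,0,0.15,0.35,0.18,-0.07,1],[-0.2,0,0.15,0.35,0.18,-0.07,1],[-0.2,0,0.15,0.35,0.18,-0.07,1],[-0.2,0,0.15,0.35,0.18,-0.07,1],[-0.395,0.03,0.3,0.776,0.358,-0.15,1],[-0.395,0.03,0.3,0.776,0.358,-0.15,1],[-0.395,0.03,0.3,0.776,0.358,-0.15,1],[-0.395,0.03,0.3,0.776,0.358,-0.15,1],[-0.395,0.03,0.3,0.776,0.358,-0.15,1],[-0.395,0.03,0.3,0.776,0.358,-0.15,1],[-0.395,0.03,0.3,0.776,0.358,-0.15,1],[-0.395,0.03,0.3,0.776,0.358,-0.15,1]]' 30
python3 - <<'E'
from h import *
s=manip.read_state(); print(s["qpos"].round(3),s["width"])
p,a,n=hoodpose(0,np.pi/4,.02,back=.1); print(p,rel(p,frame(a,-Y)))
E
```

```text
time_s: 1.4
tcp_pos: [0.4116, -0.2076, 0.1628]
eef_rot: [-0.252, 0.291, -0.622, 0.682]
wrist_force: [-3.2, -3.0, -0.1]
width: 0.0002
[ 1.043 -0.301 -0.125  2.447 -1.035  0.85   0.031] 0.0002433094205890597
[ 0.37956985 -0.10210388  0.17400755] [-0.108 -0.02  -0.017  0.001 -0.063 -0.056]
```

Run:
```python
from h import *
for phi in(25,35,45):
    p,a,n=hoodpose(0,np.radians(phi),.02); p=p-.12*Y; print(phi,p.round(3),rel(p,frame(a,-Y)))
```

```text
25 [ 0.444 -0.218  0.109] [ 0.017  0.059 -0.014 -0.348 -0.053 -0.067]
35 [ 0.451 -0.218  0.106] [ 0.017  0.066 -0.012 -0.174 -0.058 -0.062]
45 [ 0.458 -0.217  0.103] [ 0.017  0.073 -0.009  0.001 -0.063 -0.056]
```

```bash
python3 -m pendant '[[0.017,0.066,-0.012,-0.174,-0.058,-0.062,1],[0.017,0.066,-0.012,-0.174,-0.058,-0.062,1],[0.017,0.066,-0.012,-0.174,-0.058,-0.062,1],[0.017,0.066,-0.012,-0.174,-0.058,-0.062,1],[0.017,0.066,-0.012,-0.174,-0.058,-0.062,1]]'
python3 - <<'E'
from h import *
s=manip.read_state(); print(s["qpos"].round(3),s["wrist_force"])
for g in (0,.02):
  p,a,n=hoodpose(0,np.radians(35),g); print(p,rel(p-.12*Y,frame(a,-Y)),rel(p,frame(a,-Y)))
E
```

```text
time_s: 1.9
tcp_pos: [0.4551, -0.2094, 0.1095]
eef_rot: [-0.336, 0.312, -0.602, 0.654]
wrist_force: [-0.1, -0.2, -0.5]
width: 0.0
[ 0.97  -0.155 -0.287  2.367 -0.851  0.624 -0.182] [-0.14221059 -0.15435795 -0.47283288]
[ 0.4594202  -0.09714323  0.11724403] [ 0.008  0.     0.014 -0.007  0.013 -0.014] [-0.112  0.002  0.015 -0.007  0.013 -0.014]
[ 0.44306993 -0.09815898  0.1057725 ] [ 0.008 -0.    -0.006 -0.007  0.013 -0.014] [-0.112  0.002 -0.005 -0.007  0.013 -0.014]
```

```bash
python3 -m pendant '[[-0.03,0,-0.005,0,0.01,-0.01,1],[-0.06,0,-0.005,0,0.01,-0.01,1],[-0.09,0,-0.005,0,0.01,-0.01,1],[-0.112,0.002,-0.005,0,0.01,-0.01,1],[-0.112,0.002,-0.005,0,0.01,-0.01,1],[-0.112,0.002,-0.005,0,0.01,-0.01,1]]'
python3 - <<'E'
from h import *
s=manip.read_state(); print(s["qpos"].round(3),s["wrist_force"])
p,a,n=hoodpose(0,np.radians(35),.02); print(p,rel(p,frame(a,-Y)))
c,_=capture("side"); cv2.imwrite("pics/s1.png",cv2.resize(c[180:340,250:470],None,fx=3,fy=3,interpolation=3))
E
```

```text
time_s: 2.5
tcp_pos: [0.4636, -0.1078, 0.1092]
eef_rot: [-0.339, 0.32, -0.6, 0.65]
wrist_force: [-0.7, -0.6, 0.3]
width: 0.0002
[ 0.92  -0.302 -0.499  2.448 -0.842  0.564 -0.459] [-0.74410187 -0.57546093  0.34308841]
[ 0.44306993 -0.09815898  0.1057725 ] [-0.011 -0.008 -0.018  0.01   0.005 -0.014]
```

View pics/s1.png

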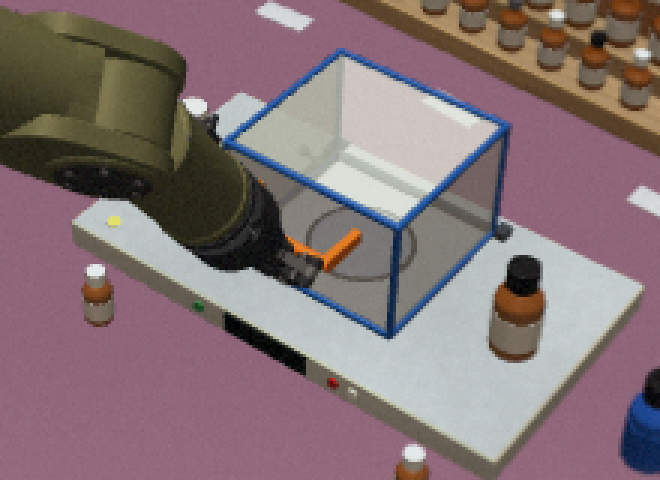

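Run:
```python
from h import *
for i,th in enumerate(np.linspace(0.05,1.15,19)):
  phi=np.radians(35-22*th/1.15)
  p,a,n=hoodpose(th,phi,-.001); print(list(map(float,rel(p,frame(a,-Y)))),end=",\n")
```

```text
[-0.011, -0.015, 0.013, -0.006, 0.004, -0.014],
[-0.011, -0.022, 0.026, -0.027, 0.005, -0.014],
[-0.011, -0.028, 0.039, -0.047, 0.005, -0.014],
[-0.011, -0.033, 0.052, -0.068, 0.005, -0.014],
[-0.011, -0.037, 0.066, -0.088, 0.005, -0.014],
[-0.011, -0.041, 0.08, -0.108, 0.005, -0.014],
[-0.011, -0.044, 0.094, -0.129, 0.005, -0.014],
[-0.011, -0.046, 0.108, -0.149, 0.005, -0.014],
[-0.011, -0.046, 0.123, -0.17, 0.005, -0.014],
[-0.011, -0.046, 0.137, -0.19, 0.006, -0.014],
[-0.011, -0.046, 0.152, -0.21, 0.006, -0.014],
[-0.011, -0.044, 0.166, -0.231, 0.006, -0.013],
[-0.011, -0.041, 0.18, -0.251, 0.006, -0.013],
[-0.011, -0.038, 0.194, -0.272, 0.006, -0.013],
[-0.011, -0.033, 0.207, -0.292, 0.006, -0.013],
[-0.011, -0.028, 0.221, -0.312, 0.006, -0.013],
[-0.01, -0.022, 0.234, -0.333, 0.007, -0.013],
[-0.01, -0.015, 0.246, -0.353, 0.007, -0.013],
[-0.01, -0.008, 0.258, -0.374, 0.007, -0.013],
```

```bash
python3 -m pendant '[[0,-0.006,0.013,-0.005,0,-0.01,1],[0,-0.014,0.026,-0.027,0,-0.01,1],[0,-0.02,0.039,-0.047,0,-0.01,1],[0,-0.026,0.052,-0.068,0,-0.01,1],[0,-0.03,0.066,-0.088,0,-0.01,1],[0,-0.035,0.08,-0.108,0,-0.01,1],[0,-0.038,0.094,-0.129,0,-0.01,1],[0,-0.04,0.108,-0.149,0,-0.01,1],[0,-0.041,0.123,-0.17,0,-0.01,1],[0,-0.041,0.123,-0.17,0,-0.01,1]]'
python3 - <<'E'
from h import *
s=manip.read_state(); print(s["qpos"].round(3),s["wrist_force"])
for th in np.linspace(.5,1.25,14):
  phi=np.radians(35-22*th/1.15); p,a,n=hoodpose(th,phi,-.001,.028); print(list(map(float,rel(p,frame(a,-Y)))))
c,_=capture("side"); cv2.imwrite("pics/s2.png",cv2.resize(c[120:340,250:470],None,fx=2,fy=2,interpolation=3))
E
```

```text
time_s: 3.55
tcp_pos: [0.5436, -0.1033, 0.2142]
eef_rot: [-0.394, 0.368, -0.575, 0.616]
wrist_force: [-1.8, -0.5, 0.6]
width: 0.0001
[ 0.879 -0.17  -0.595  2.052 -0.318  0.841 -1.064] [-1.75222535 -0.54019225  0.63208573]
[-0.011, 0.003, -0.012, 0.011, 0.007, -0.003]
[-0.011, 0.0, 0.001, -0.008, 0.007, -0.003]
[-0.011, -0.002, 0.014, -0.027, 0.007, -0.003]
[-0.011, -0.003, 0.028, -0.046, 0.007, -0.003]
[-0.011, -0.003, 0.041, -0.066, 0.007, -0.003]
[-0.011, -0.003, 0.054, -0.085, 0.007, -0.003]
[-0.011, -0.002, 0.068, -0.104, 0.007, -0.003]
[-0.011, -0.0, 0.081, -0.123, 0.007, -0.003]
[-0.011, 0.003, 0.094, -0.143, 0.007, -0.003]
[-0.011, 0.006, 0.107, -0.162, 0.007, -0.003]
[-0.01, 0.01, 0.12, -0.181, 0.007, -0.002]
[-0.01, 0.015, 0.132, -0.2, 0.007, -0.002]
[-0.01, 0.021, 0.144, -0.22, 0.007, -0.002]
[-0.01, 0.027, 0.156, -0.239, 0.007, -0.002]
```

View pics/s2.png

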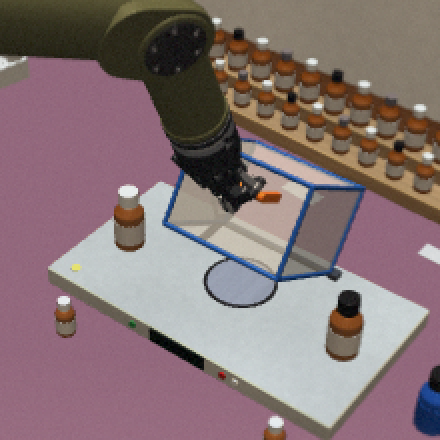

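The hood is lifted about 0.55 rad, with the bar (crop 268,197) resting on the fingers. Continuing the arc.

```bash
python3 -m pendant '[[0,-0.002,0.014,-0.027,0,0,1],[0,-0.003,0.028,-0.046,0,0,1],[0,-0.003,0.041,-0.066,0,0,1],[0,-0.003,0.054,-0.085,0,0,1],[0,-0.002,0.068,-0.104,0,0,1],[0,0,0.081,-0.123,0,0,1],[0,0.003,0.094,-0.143,0,0,1],[0,0.006,0.107,-0.162,0,0,1],[0,0.01,0.12,-0.181,0,0,1],[0,0.015,0.132,-0.2,0,0,1],[0,0.021,0.144,-0.22,0,0,1],[0,0.027,0.156,-0.239,0,0,1],[0,0.027,0.156,-0.239,0,0,1]]'
python3 - <<'E'
from h import *
s=manip.read_state(); print(s["qpos"].round(3),s["wrist_force"])
c,_=capture("side"); cv2.imwrite("pics/s3.png",cv2.resize(c[100:340,250:490],None,fx=2,fy=2,interpolation=3))
E
```

```text
time_s: 4.9
tcp_pos: [0.6952, -0.092, 0.2514]
eef_rot: [-0.465, 0.435, -0.525, 0.564]
wrist_force: [1.4, -0.5, 0.4]
width: -0.0002
[ 0.649  0.358 -0.693  1.452  0.222  1.224 -1.548] [ 1.41495154 -0.53082983  0.37551167]
```

View pics/s3.png

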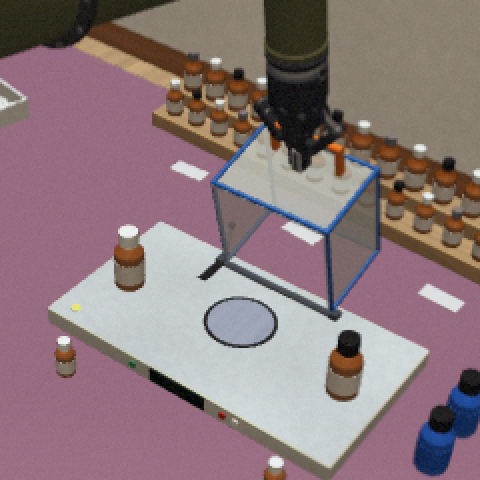

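```bash
python3 -m pendant '[[0,-0.02,-0.004,0,0,0,1],[0,-0.04,-0.01,0,0,0,1],[0,-0.07,-0.02,0,0,0,1],[0,-0.1,-0.04,0,0,0,1],[0,-0.12,-0.08,0,0,0,1],[0,-0.12,-0.12,0,0,0,1],[0,-0.12,-0.16,0,0,0,1],[0,-0.12,-0.2,0,0,0,1],[0,-0.12,-0.2,0,0,0,1],[0,-0.12,-0.2,0,0,0,1],[0,-0.12,-0.2,0,0,0,1]]'
python3 - <<'E'
from h import *
s=manip.read_state(); print(s["qpos"].round(3),s["wrist_force"])
for n in("side","top"):
  c,d=capture(n); cv2.imwrite(f"pics/{n}4.png",c)
a=cv2.imread("pics/side4.png")[120:340,280:480];b=cv2.imread("pics/top4.png")[100:320,240:440]
cv2.imwrite("pics/c4.png",cv2.resize(np.hstack([a,b]),None,fx=2,fy=2,interpolation=3))
d=PAN-BOT; u=d/np.linalg.norm(d); ph=np.radians(25); ap=u*np.sin(ph)-Z*np.cos(ph); w=np.cross(u,Z)
print(u,d)
for sg in(1,-1): 
  R=frame(ap,sg*w); print(rel(BOT-u*.1+Z*.15,R))
  Rj=Ro.from_quat(s["eef_rot"]).as_matrix()
E
```

```text
time_s: 6.05
tcp_pos: [0.4771, -0.1069, 0.3345]
eef_rot: [-0.465, 0.433, -0.527, 0.564]
wrist_force: [-0.2, 0.8, -1.0]
width: 0.0002
[ 0.935 -0.214 -0.609  1.787 -0.2    1.354 -1.149] [-0.18633183  0.79682519 -1.01692708]
[0.07389215 0.99726624 0.        ] [0.0133 0.1795 0.    ]
[ 0.267  0.15   0.046  0.201 -1.36   0.441]
[ 0.267  0.15   0.046 -0.464  1.725  0.211]
```

View pics/c4.png

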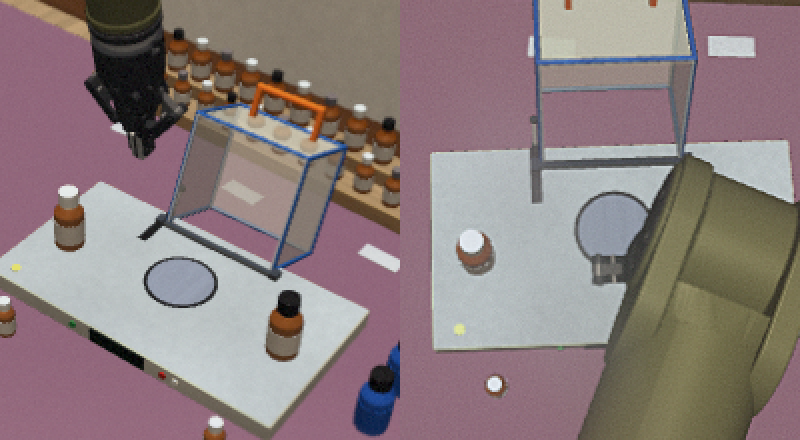

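The hood is fully open on its stop (side crop, handle at 290,100). The pan is clear and both bottles stand where they were. Next I move to the far side of the black-capped bottle, tilted 25°.

```bash
python3 -m pendant '[[0.267,0.05,0.046,0.201,-1.36,0.441,0.65],[0.267,0.05,0.046,0.201,-1.36,0.441,0.65],[0.267,0.05,0.046,0.201,-1.36,0.441,0.65],[0.267,0.05,0.046,0.201,-1.36,0.441,0.65],[0.267,0.05,0.046,0.201,-1.36,0.441,0.65],[0.267,0.05,0.046,0.201,-1.36,0.441,0.65],[0.267,0.05,0.046,0.201,-1.36,0.441,0.65],[0.267,0.05,0.046,0.201,-1.36,0.441,0.65],[0.267,0.05,0.046,0.201,-1.36,0.441,0.65],[0.267,0.05,0.046,0.201,-1.36,0.441,0.65],[0.267,0.05,0.046,0.201,-1.36,0.441,0.65],[0.267,0.05,0.046,0.201,-1.36,0.441,0.65]]'
cat >> h.py <<'E'
def push(dist,z,ph=25,tgt=PAN):
    d=PAN-BOT; u=d/np.linalg.norm(d); ph=np.radians(ph); ap=u*np.sin(ph)-Z*np.cos(ph); w=np.cross(u,Z)
    return rel(BOT+u*dist+Z*(z-.045),frame(ap,w))
E
python3 - <<'E'
from h import *
s=manip.read_state(); print(s["qpos"].round(3),s["wrist_force"],s["width"])
print(push(-.1,.2),push(-.06,.064))
for n in("side","top"):
  c,d=capture(n); cv2.imwrite(f"pics/{n}5.png",c)
a=cv2.imread("pics/side5.png")[120:340,300:500];b=cv2.imread("pics/top5.png")[100:320,290:490]
cv2.imwrite("pics/c5.png",cv2.resize(np.hstack([a,b]),None,fx=2,fy=2,interpolation=3))
E
```

```text
time_s: 7.35
tcp_pos: [0.55, -0.3699, 0.2912]
eef_rot: [-0.536, 0.021, -0.032, 0.843]
wrist_force: [0.4, -0.1, 0.6]
width: 0.0298
[ 1.034  0.582 -0.508  1.09  -0.113  1.744  0.485] [ 0.39921625 -0.09942409  0.60440315] 0.029810191868850488
[ 0.02   0.084 -0.036 -0.001 -0.003 -0.   ] [ 0.02   0.224 -0.057 -0.001 -0.003 -0.   ]
```

View pics/c5.png

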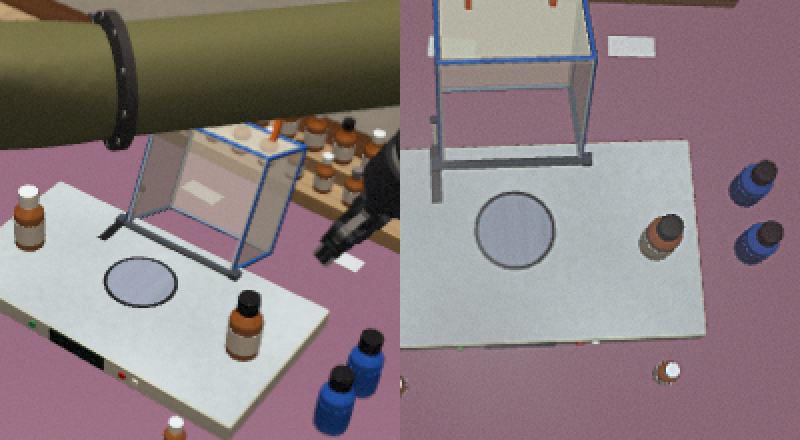

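```bash
python3 -m pendant '[[0.02,0.05,-0.013,0,0,0,0.65],[0.02,0.1,-0.026,0,0,0,0.65],[0.02,0.14,-0.036,0,0,0,0.65],[0.02,0.17,-0.044,0,0,0,0.65],[0.02,0.195,-0.05,0,0,0,0.65],[0.02,0.212,-0.054,0,0,0,0.65],[0.02,0.224,-0.057,0,0,0,0.65],[0.02,0.224,-0.057,0,0,0,0.65],[0.02,0.224,-0.057,0,0,0,0.65]]'
python3 - <<'E'
from h import *
s=manip.read_state(); print(s["wrist_force"],s["width"])
print(push(-.06,.064),push(-.03,.064),push(.05,.064))
for n in("side","top"):
  c,d=capture(n); cv2.imwrite(f"pics/{n}6.png",c)
a=cv2.imread("pics/side6.png")[200:340,360:500];b=cv2.imread("pics/top6.png")[150:290,350:490]
cv2.imwrite("pics/c6.png",cv2.resize(np.hstack([a,b]),None,fx=2.8,fy=2.8,interpolation=3))
E
```

```text
time_s: 8.35
tcp_pos: [0.5728, -0.3292, 0.0663]
eef_rot: [-0.537, 0.02, -0.032, 0.842]
wrist_force: [0.3, -0.5, 1.0]
width: 0.03
[ 0.28547558 -0.47408843  1.00254997] 0.030026277105370102
[-0.     0.002 -0.     0.001 -0.001  0.001] [-0.     0.015  0.027  0.001 -0.001  0.001] [-0.     0.049  0.1    0.001 -0.001  0.001]
```

View pics/c6.png

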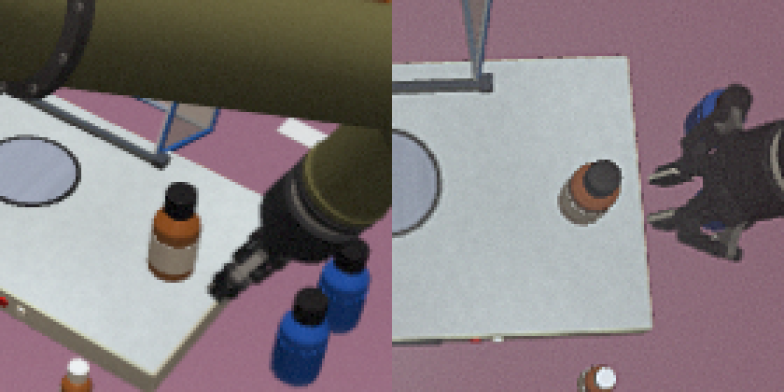

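```bash
python3 -m pendant '[[0,0.0013,0.0027,0,0,0,0.65],[0,0.0025,0.0055,0,0,0,0.65],[0,0.0038,0.0082,0,0,0,0.65],[0,0.005,0.0109,0,0,0,0.65],[0,0.0063,0.0137,0,0,0,0.65],[0,0.0071,0.0155,0,0,0,0.65],[0,0.0076,0.0164,0,0,0,0.65],[0,0.008,0.0173,0,0,0,0.65],[0,0.0084,0.0182,0,0,0,0.65],[0,0.0088,0.0191,0,0,0,0.65],[0,0.0092,0.02,0,0,0,0.65],[0,0.0097,0.0209,0,0,0,0.65],[0,0.0101,0.0218,0,0,0,0.65],[0,0.0105,0.0228,0,0,0,0.65],[0,0.0109,0.0237,0,0,0,0.65],[0,0.0113,0.0246,0,0,0,0.65],[0,0.0118,0.0255,0,0,0,0.65],[0,0.0122,0.0264,0,0,0,0.65],[0,0.0126,0.0273,0,0,0,0.65],[0,0.013,0.0282,0,0,0,0.65]]'
cat > b.py <<'E'
from h import *
import sys
k=sys.argv[1]; s=manip.read_state(); print(s["tcp_pos"],s["wrist_force"],(s["tcp_pos"]-BOT)@np.array([.0739,.9973,0]))
for n in("side","top"):
  c,d=capture(n); cv2.imwrite(f"pics/{n}{k}.png",c); 
  x0,y0,x1,y1=(350,190,470,330) if n=="side" else (320,180,445,250)
  h=cv2.cvtColor(c,cv2.COLOR_BGR2HSV)[y0:y1,x0:x1]; m=cv2.inRange(h,(4,110,40),(18,255,190)); kk,l,st,ce=cv2.connectedComponentsWithStats(m)
  for i in range(1,kk):
    if st[i,4]>25: print(n,st[i],(ce[i]+[x0,y0]).round(1),onz(n,[ce[i]+[x0,y0]],.105).round(4))
E
python3 b.py 7
python3 - <<'E'
import cv2
a=cv2.imread("pics/side0.png");cv2.imwrite("/tmp/x.png",a)
import subprocess,sys
from h import *
for n in("side","top"):
  for k in("0","6"):
    c=cv2.imread(f"pics/{n}{k}.png");x0,y0,x1,y1=(350,190,470,330) if n=="side" else (320,180,445,250)
    h=cv2.cvtColor(c,cv2.COLOR_BGR2HSV)[y0:y1,x0:x1]; m=cv2.inRange(h,(4,110,40),(18,255,190)); kk,l,st,ce=cv2.connectedComponentsWithStats(m)
    for i in range(1,kk):
      if st[i,4]>25: print(n,k,st[i],(ce[i]+[x0,y0]).round(1))
E
```

```text
time_s: 10.45
tcp_pos: [0.5746, -0.2975, 0.0652]
eef_rot: [-0.537, 0.02, -0.031, 0.843]
wrist_force: [0.4, 0.8, 0.9]
width: 0.0299
[ 0.57458025 -0.2975458   0.06523088] [0.39822935 0.78267963 0.90023316] -0.029160973447044058
side [ 65  84  16  15 165] [422.4 281.7] [[ 0.5631 -0.2747  0.105 ]]
top [94 28 17 17 95] [420.1 218.3] [[ 0.5697 -0.2636  0.105 ]]
side 0 [ 0 69 20 12 48] [361.4 265.2]
side 0 [ 65  84  16  15 165] [422.4 281.7]
side 0 [ 63 104  15   6  29] [419.5 297.6]
side 6 [ 65  84  16  15 165] [422.4 281.7]
side 6 [ 63 104  15   6  28] [419.6 297.5]
top 0 [94 29 17 16 89] [420.  218.3]
top 6 [94 29 17 16 95] [420.2 218.4]
```

```bash
python3 -m pendant '[[0,0.0004,0.0009,0,0,0,0.65],[0,0.0008,0.0018,0,0,0,0.65],[0,0.0013,0.0027,0,0,0,0.65],[0,0.0017,0.0036,0,0,0,0.65],[0,0.0021,0.0045,0,0,0,0.65],[0,0.0025,0.0055,0,0,0,0.65],[0,0.0029,0.0064,0,0,0,0.65],[0,0.0034,0.0073,0,0,0,0.65],[0,0.0038,0.0082,0,0,0,0.65],[0,0.0042,0.0091,0,0,0,0.65],[0,0.0046,0.01,0,0,0,0.65],[0,0.005,0.0109,0,0,0,0.65],[0,0.0055,0.0118,0,0,0,0.65],[0,0.0059,0.0127,0,0,0,0.65],[0,0.0063,0.0137,0,0,0,0.65],[0,0.0067,0.0146,0,0,0,0.65]]'
python3 b.py 8
```

```text
time_s: 12.15
tcp_pos: [0.5758, -0.2815, 0.0653]
eef_rot: [-0.537, 0.02, -0.031, 0.843]
wrist_force: [0.3, -0.5, -0.2]
width: 0.0302
[ 0.57578977 -0.28150655  0.06533285] [ 0.3239923  -0.52164634 -0.1809657 ] -0.01307564506760601
side [ 62  82  17  14 155] [419.3 279.1] [[ 0.5655 -0.2636  0.105 ]]
top [90 28 17 16 98] [416.2 217.7] [[ 0.5708 -0.2539  0.105 ]]
```

```bash
python3 -m pendant '[[0,0.0006,0.0014,0,0,0,0.65],[0,0.0017,0.0036,0,0,0,0.65],[0,0.0029,0.0064,0,0,0,0.65],[0,0.0042,0.0091,0,0,0,0.65],[0,0.0055,0.0118,0,0,0,0.65],[0,0.0067,0.0146,0,0,0,0.65],[0,0.008,0.0173,0,0,0,0.65],[0,0.0092,0.02,0,0,0,0.65],[0,0.0105,0.0228,0,0,0,0.65],[0,0.0118,0.0255,0,0,0,0.65],[0,0.013,0.0282,0,0,0,0.65],[0,0.0143,0.031,0,0,0,0.65],[0,0.0155,0.0337,0,0,0,0.65],[0,0.0168,0.0364,0,0,0,0.65],[0,0.0181,0.0391,0,0,0,0.65],[0,0.0193,0.0419,0,0,0,0.65],[0,0.0206,0.0446,0,0,0,0.65],[0,0.0218,0.0473,0,0,0,0.65],[0,0.0227,0.0491,0,0,0,0.65],[0,0.0231,0.05,0,0,0,0.65]]'
python3 b.py 9
```

```text
time_s: 14.25
tcp_pos: [0.5799, -0.2263, 0.0655]
eef_rot: [-0.537, 0.02, -0.031, 0.843]
wrist_force: [0.5, -0.8, -0.4]
width: 0.0299
[ 0.57993938 -0.22631284  0.06552083] [ 0.51508302 -0.78983104 -0.42330635] 0.04227569652404854
side [ 46  72  16  13 134] [402.5 268. ] [[ 0.5701 -0.2081  0.105 ]]
top [67 26 17 16 90] [393.6 215.9] [[ 0.5739 -0.1991  0.105 ]]
```

```bash
python3 -m pendant '[[0,0.0006,0.0014,0,0,0,0.65],[0,0.0017,0.0036,0,0,0,0.65],[0,0.0029,0.0064,0,0,0,0.65],[0,0.0042,0.0091,0,0,0,0.65],[0,0.0055,0.0118,0,0,0,0.65],[0,0.0067,0.0146,0,0,0,0.65],[0,0.008,0.0173,0,0,0,0.65],[0,0.0092,0.02,0,0,0,0.65],[0,0.0105,0.0228,0,0,0,0.65],[0,0.0118,0.0255,0,0,0,0.65],[0,0.013,0.0282,0,0,0,0.65],[0,0.0143,0.031,0,0,0,0.65],[0,0.0155,0.0337,0,0,0,0.65],[0,0.0168,0.0364,0,0,0,0.65],[0,0.0181,0.0391,0,0,0,0.65],[0,0.0193,0.0419,0,0,0,0.65],[0,0.0206,0.0446,0,0,0,0.65],[0,0.0218,0.0473,0,0,0,0.65],[0,0.0227,0.0491,0,0,0,0.65],[0,0.0231,0.05,0,0,0,0.65]]'
python3 b.py 10
python3 - <<'E'
from h import *
a=cv2.imread("pics/side10.png")[180:340,320:480];b=cv2.imread("pics/top10.png")[140:300,290:450]
cv2.imwrite("pics/c10.png",cv2.resize(np.hstack([a,b]),None,fx=2.5,fy=2.5,interpolation=3))
E
```

```text
time_s: 16.35
tcp_pos: [0.5841, -0.1714, 0.0657]
eef_rot: [-0.537, 0.02, -0.031, 0.843]
wrist_force: [-0.1, -0.0, -1.0]
width: 0.0302
[ 0.58406528 -0.17138276  0.06571386] [-0.10402921 -0.03637742 -1.01227798] 0.09736236811891386
side [105  31  15  11  89] [463.3 225.1] [[ 0.8274 -0.2328  0.105 ]]
side [ 30  61  16  13 123] [386.  257.2] [[ 0.5744 -0.1513  0.105 ]]
top [45 24 17 16 84] [371.1 213.8] [[ 0.5776 -0.1445  0.105 ]]
```

View pics/c10.png

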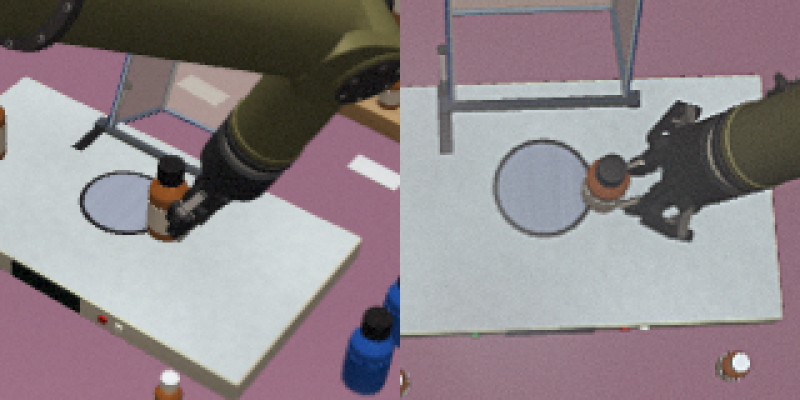

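The bottle is upright in the finger cradle, foot at top crop (605,195), and the pan is at (544,188). About 58 mm remain.

```bash
python3 -m pendant '[[0,0.0006,0.0014,0,0,0,0.65],[0,0.0017,0.0036,0,0,0,0.65],[0,0.0029,0.0064,0,0,0,0.65],[0,0.0042,0.0091,0,0,0,0.65],[0,0.0055,0.0118,0,0,0,0.65],[0,0.0067,0.0146,0,0,0,0.65],[0,0.008,0.0173,0,0,0,0.65],[0,0.0092,0.02,0,0,0,0.65],[0,0.0105,0.0228,0,0,0,0.65],[0,0.0118,0.0255,0,0,0,0.65],[0,0.013,0.0282,0,0,0,0.65],[0,0.0143,0.031,0,0,0,0.65],[0,0.0155,0.0337,0,0,0,0.65],[0,0.0168,0.0364,0,0,0,0.65],[0,0.0181,0.0391,0,0,0,0.65],[0,0.0193,0.0419,0,0,0,0.65],[0,0.0206,0.0446,0,0,0,0.65],[0,0.0218,0.0473,0,0,0,0.65],[0,0.0231,0.05,0,0,0,0.65],[0,0.0239,0.0518,0,0,0,0.65]]'
python3 b.py 11
```

```text
time_s: 18.45
tcp_pos: [0.5883, -0.1145, 0.0659]
eef_rot: [-0.537, 0.02, -0.031, 0.843]
wrist_force: [0.7, -0.6, -0.2]
width: 0.03
[ 0.58833275 -0.11447992  0.06593553] [ 0.73830078 -0.62664087 -0.19939867] 0.15442693476142824
side [103   9  17  14 111] [461.9 205.1] [[ 0.9072 -0.1797  0.105 ]]
side [ 96  24  24  18 180] [457.9 222.1] [[ 0.8292 -0.2138  0.105 ]]
side [ 14  51  15  13 106] [370.  246.7] [[ 0.579  -0.0937  0.105 ]]
top [21 23 17 13 59] [349.6 211. ] [[ 0.5832 -0.0924  0.105 ]]
```

```bash
python3 -m pendant '[[0,-0.0004,-0.0009,0,0,0,0.65],[0,-0.0013,-0.0027,0,0,0,0.65],[0,-0.0025,-0.0055,0,0,0,0.65],[0,-0.0042,-0.0091,0,0,0,0.65],[0,-0.0063,-0.0137,0,0,0,0.65],[0,-0.0084,-0.0182,0,0,0,0.65],[0,-0.0126,-0.0273,0,0,0,0.65],[0,-0.017,-0.037,0,0,0,0.65],[0,-0.021,-0.0455,0,0,0,0.65],[0,-0.025,-0.0546,0,0,0,0.65],[0,-0.05,-0.06,0,0,0,0.65],[0,-0.08,-0.07,0,0,0,0.65],[0,-0.12,-0.08,0,0,0,0.65],[0,-0.16,-0.1,0,0,0,0.65],[0,-0.19,-0.13,0,0,0,0.65],[0,-0.19,-0.16,0,0,0,0.65],[0,-0.19,-0.16,0,0,0,0.65],[0,-0.19,-0.16,0,0,0,0.65]]'
python3 b.py 12
python3 - <<'E'
from h import *
a=cv2.imread("pics/side12.png")[130:350,260:460];b=cv2.imread("pics/top12.png")[90:310,240:440]
cv2.imwrite("pics/c12.png",cv2.resize(np.hstack([a,b]),None,fx=2,fy=2,interpolation=3))
E
```

```text
time_s: 20.35
tcp_pos: [0.5709, -0.3401, 0.1696]
eef_rot: [-0.536, 0.021, -0.032, 0.843]
wrist_force: [0.7, 0.4, -0.9]
width: 0.0299
[ 0.57085197 -0.34014469  0.16961091] [ 0.70950906  0.44531249 -0.87577957] -0.07192037041329866
side [ 96  24  24  18 178] [457.8 222.1] [[ 0.829  -0.2138  0.105 ]]
side [ 14  51  16  13 147] [371.5 247.6] [[ 0.5786 -0.099   0.105 ]]
side [14 71 14  5 29] [370.4 263.5] [[ 0.5282 -0.1361  0.105 ]]
```

View pics/c12.png

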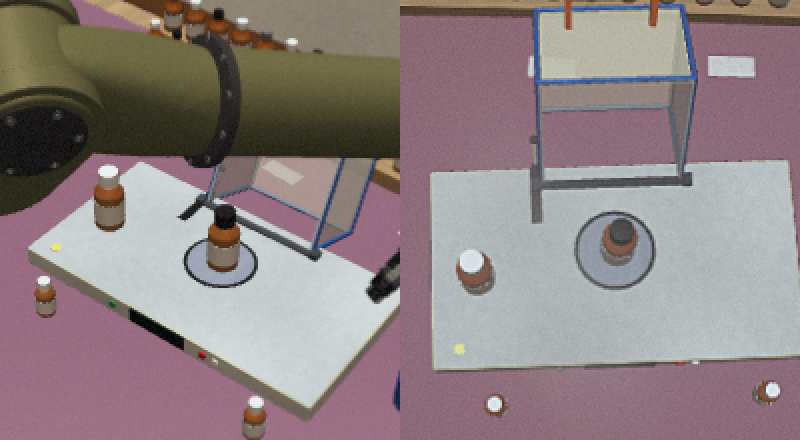

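The bottle stands upright well inside the pan (side crop 222,250; top crop 618,247 against pan centre 615,250). The hood is open, and the gripper is clear.

```bash
python3 -c "
from station import manip
print(manip.hand_in())"
```

```text
the job is handed in; nothing more can be done
None
```

The job is done and handed in at about 20 s of robot time (limit 72 s). No verdict was reported.

- **Hood:** I lifted it by its orange handle with the shut fingers under the bar and carried it past the over-centre point. It went on to its stop, and the last pictures show it still open with nothing touching it.
- **Black-capped bottle:** I slid it along the deck at about 0.03 m/s, or 0.01 m/s at first contact, pushing low with the two open fingertips. It now stands upright about 4 mm from the pan's centre, inside the 25 mm allowed for it to be wholly on the pan.
- **Forces:** wrist readings taken between moves while pushing stayed at or below about 1 N, which is the sensor's noise level. Peaks during the moves were not recorded.
- **Other glassware:** the white-capped bottle and both vials stand where they were in the last picture. The big bottle, jar, beaker and blue bottles were outside that crop and I did not check them again, but the arm kept clear of them.
- **Checks that failed or disagreed:**
  - The first approach to the handle reached the arm's joint limits, so I came in from the side with the tool pitched about 35° instead.
  - The last top-view colour mask did not pick up the bottle, so its final position comes from the side view's measurement and from both pictures by eye.

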